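# Let the tomato tin out of the two-lane dispenser

## Robot

A 7-joint arm with a two-finger parallel gripper is mounted at the origin on a cart in front of the work surface, level with it; the furniture and walls round the work are solid. World frame = base frame: x ahead of the robot, y to its left, z up, the work surface at z = 0. Lengths are in m, angles in rad, forces in N, time in s.
With the tool pointing down it reaches from about 0.425 to 0.875 m from the base axis. Payload 4.7 kg.
Tool frame: the origin (TCP) lies between the finger pads; the fingertips stand 14 mm ahead of it and the grasp point (between the pads) lies 5 mm behind it; z points along the fingers, y is the line along which they close (so a half turn about z gives the same grasp; the last joint's range is limited). The gripper opens to 87 mm and grips with 3 to 60 N. Pads are 19 mm wide; open, the fingers measure 117 mm over their backs; the gripper's body (75 mm by 190 mm) begins 51 mm behind the grasp point.
Start: joints at [-1.206, 0.321, -0.07, 1.45, 0.023, 1.371, -0.057], TCP at [0.223, 0.61, 0.237] pointing down, gripper open.
Joint ranges: [-2.86, 2.86], [-0.3, 2.09], [-1.38, 1.24], [0.06, 2.45], [-1.56, 4.7], [0.09, 2.05], [-2.69, 2.69]. Speed limits (rad/s): [2.57, 2.57, 3.14, 3.14, 3.14, 3.14, 3.14].

## Interface

Orientations are given as a rotation vector (axis times angle).
In Python, from bench import ctrl gives the robot as it stands.
- The arm moves only by the tool step_arm, never from a script. Its argument "commands" is a list of rows, each an object with "travel": the shift along the tool's x, y, z in m, a list of three; "turn": the turn, a rotation vector about the tool's x, y, z in degrees, a list of three. A call has 1 to 5 rows; each row is the pose to reach, as a shift and turn from the pose commanded when the call began, along the tool's axes at that moment; what a row does not reach only later rows make up. A row lasts 1/10 s, in which the tool goes at most 50 mm and 8.59 degrees, less where a joint would pass 70% of its speed; a pose out of reach is approached as far as the arm can. A call with a gripper value outside its range is refused whole. "gripper" is the opening, from 0 (shut) to 1 (fully open), set as the call begins (left out, the last holds). The fingers move at their own pace and stop on an object; "force" is the grip in N (left out, the last holds). Time passes only in rows, so rows that repeat a pose let the fingers close. It gives the time, the measured TCP pose, the force, the opening and the grip force at its end, in the units of the state.
- ctrl.get_state(): the state, without advancing time (a new reading comes with each control period).
- ctrl.get_image(name): name is "side" or "top"; returns the picture (420x560x3 uint8, red, green, blue); there is no depth.
- ctrl.camera_model(name): a dict with "fx", "fy", "cx", "cy" (pixels), "R" (3x3) and "t" (3): a world point X has camera coordinates R X + t. Camera axes: x right, y down, z forward; pixel columns grow to the right and rows downward; lengths in m; the calibration is good to about 2 mm. A picture is of the moment at which its call begins. camera_model takes no time and is no camera call.
- ctrl.close_job(): hands the job in; it is judged then, once.
The state is a dict: "time": time; "joint_positions": joint angles; "qd": joint speeds; "joint_torque": joint torques, N m; "position": TCP position; "tool_rot": TCP orientation; "ft_force": force on the tool from outside, world axes, zero at the start; "torque": the same for the moment, N m; "grip_width": opening from 0.0 (shut) to 1.0 (fully open); "grip_force": force on a finger pad.
Only numpy, scipy, OpenCV 4.12 (cv2) and the standard library are available. Lean on these libraries where they do the work, as an engineer would, in place of code of your own. Each camera call takes 0.05 s, during which the arm holds its last target. There are 200 camera calls.

## Task

Find the lane of the tin dispenser in which the tomato tin waits, press down the orange pad of that lane's rocking lever with the fingertips so that its gate lifts, and keep it down until the tin has rolled out into the catch trough in front; then let the lever come back up so that the gate is shut again. Touch neither the tin nor the blue can, leave the other lane's lever unpressed and the blue can behind its gate, and do not disturb the things standing about.

Things in the scene. Friction and masses are not known exactly. Their poses are not given: they have to be found in the camera images.
- rack: Fixed white tin dispenser with wooden floors, 305 (its x) x 175 (y) x 140 mm. Origin under its middle on the worktop, z up. Two lanes side by side, 80 mm wide inside: a centred at y = +42.5 mm, b at -42.5 mm. Their floors fall 12 degrees towards the -x end, each into its own catch trough. Lane walls are 92 mm high; the hinge cheeks at x = 35 mm are 139 mm high.
- rocker_a (a joint): Rocking lever over lane a, hinged across the lane at rack x = 35 mm, 130 mm above the worktop. 0 rad: level, gate shut; 0.5 rad: stop, pad end down and gate end fully up. A spring returns it to 0; holding the pad down takes about 2 to 5 N. From about 0.3 rad the gate is high enough to let a tin roll under it.
- pad_a (a point): Middle of the top face of the orange ribbed press pad (44 mm along the lane, 46 mm across) on the high, rear (+x) end of rocker a, 100 mm behind the hinge, 138 mm above the worktop when up. It moves on an arc about the hinge and goes down about 48 mm at the stop; Wall cabinets hang over the back of the worktop (more than 0.6 m ahead of the robot, from 0.46 m up): keep the wrist clear of them.
- gate_a (a point): Middle of the lower edge of the steel gate flap (66 mm wide, 4 mm thick) at the other end of rocker a, 100 mm in front of the hinge; about 50 mm above the worktop when shut.
- trough_a (a point): Middle of the floor of lane a's catch trough, which lies at rack x from -143 to -65 mm, its floor 12 mm above the worktop, its front lip 46 mm high.
- rocker_b (a joint): Rocking lever over lane b, hinged across the lane at rack x = 35 mm, 130 mm above the worktop. 0 rad: level, gate shut; 0.5 rad: stop, pad end down and gate end fully up. A spring returns it to 0; holding the pad down takes about 2 to 5 N. From about 0.3 rad the gate is high enough to let a tin roll under it.
- pad_b (a point): Middle of the top face of the orange ribbed press pad (44 mm along the lane, 46 mm across) on the high, rear (+x) end of rocker b, 100 mm behind the hinge, 138 mm above the worktop when up. It moves on an arc about the hinge and goes down about 48 mm at the stop; Wall cabinets hang over the back of the worktop (more than 0.6 m ahead of the robot, from 0.46 m up): keep the wrist clear of them.
- gate_b (a point): Middle of the lower edge of the steel gate flap (66 mm wide, 4 mm thick) at the other end of rocker b, 100 mm in front of the hinge; about 50 mm above the worktop when shut.
- trough_b (a point): Middle of the floor of lane b's catch trough, which lies at rack x from -143 to -65 mm, its floor 12 mm above the worktop, its front lip 46 mm high.
- tomato_tin: Food tin with a red and white tomato picture label and gold ends, 57 mm across, 72 mm long, 0.18 kg. It lies on its side across one of the two lanes (which one varies) and rests against the shut gate. Origin at the centre of one flat end, z along its length.
- tomato_tin_mid (a point): Middle of the tomato tin. In the catch trough it lies about 41 mm above the worktop.
- blue_can: Can with a plain blue label, 57 mm across, 72 mm long, lying in the same way against the gate of the other lane. Origin at the centre of one flat end, z along its length.
- blue_can_mid (a point): Middle of the blue can.
- spice_a: Bystander: spice jar with red cap, 41 mm across, 105 mm tall; origin at the middle of its underside. Loose.
- salt_mill: Bystander: light wooden mill, 58 mm across, 150 mm tall; origin at the middle of its underside. Loose.
- lime: Bystander: green lime, 48 mm; origin at the middle of its underside. Loose.
- matchbox: Bystander: red matchbox lying flat, 58x110x19 mm; origin at the middle of its underside. Loose.
- kitchen_timer: Bystander: kitchen timer, white with a red top, 62 mm across, 55 mm tall; origin at the middle of its underside. Loose.
- pepper_mill: Bystander: dark wooden mill, 58 mm across, 165 mm tall; origin at the middle of its underside. Loose.
- espresso_cup_a: Bystander: green espresso cup, 65x94x52 mm; origin at the middle of its underside. Loose.

How it is judged:
By the outcome, as a careful person would: the job done as asked, in the order asked, and still so for the second after the job is handed in, with the robot touching nothing.
It also fails if it takes over 38 s, if anything falls off the work surface, if the arm or the gripper's body presses on something with over 40 N, if the wrist force passes 120 N, or if a joint passes its speed limit or range.

## Working session

There is one attempt and no reset: what is moved stays moved. The work goes in short steps, Python scripts to look and compute and a tool call to move; the robot and the scene stay as the last step left them, time stands still between calls to the robot, and variables do not carry over. Pictures are saved under pics/ and viewed, at most 10 in all, crops included, and the job is handed in when it is done.

Besides the shell and the picture viewer there is one more tool, called by a JSON object that holds its "fn" and its "kwargs". step_arm: Moves the arm, as the interface text tells. Its arguments: {"type":"object","properties":{"commands":{"type":"array"},"gripper":{"type":"number"},"force":{"type":"number"}},"required":["commands"]}

```bash
mkdir -p pics; python3 - <<'E'
from bench import ctrl
import cv2
for n in("side","top"):
    cv2.imwrite(f"pics/{n}0.png",ctrl.get_image(n)[:,:,::-1]); m=ctrl.camera_model(n); print(n,m)
s=ctrl.get_state();print(s)
E
```

```text
side {'fx': 394.2277571958259, 'fy': 394.2277571958259, 'cx': 278.7108340437785, 'cy': 208.0765803435358, 'R': array([[ 0.98216392, -0.18787204, -0.0076245 ],
       [-0.16434296, -0.83804368, -0.52026357],
       [ 0.09135331,  0.51223714, -0.85397171]]), 't': array([-0.43685936,  0.09287624,  1.22591588])}
top {'fx': 503.045669048924, 'fy': 503.045669048924, 'cx': 283.09454181201687, 'cy': 205.08430646607778, 'R': array([[-0.17683507, -0.9842314 , -0.00423169],
       [-0.94604013,  0.17115636, -0.275161  ],
       [ 0.27154637, -0.04465476, -0.96138885]]), 't': array([0.06500922, 0.44399906, 1.39184777])}
{'time': 0.1, 'joint_positions': array([-1.20589784,  0.32179168, -0.07007572,  1.45155575,  0.02261867,
        1.37079251, -0.05691531]), 'qd': array([ 0.00047085, -0.00061736, -0.00045196, -0.0050311 ,  0.00034255,
        0.00057179, -0.00089748]), 'joint_torque': array([-3.14848683e-05, -4.92572236e+01, -4.06019753e-01, -3.13401067e+01,
       -6.44389959e-02,  3.94496543e-02,  8.68954112e-05]), 'position': array([0.22326482, 0.60995143, 0.23554161]), 'tool_rot': array([-5.48165663e-01, -3.09320025e+00,  2.74842722e-03]), 'ft_force': array([-0.71831333,  0.02981932, -0.56742495]), 'torque': array([ 0.02638678, -0.00761743, -0.00600705]), 'grip_force': 0.0, 'grip_width': 0.9961784774526017}
```

View pics/side0.png

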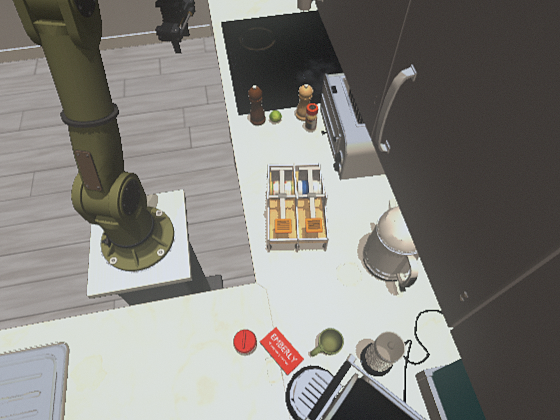

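View pics/top0.png

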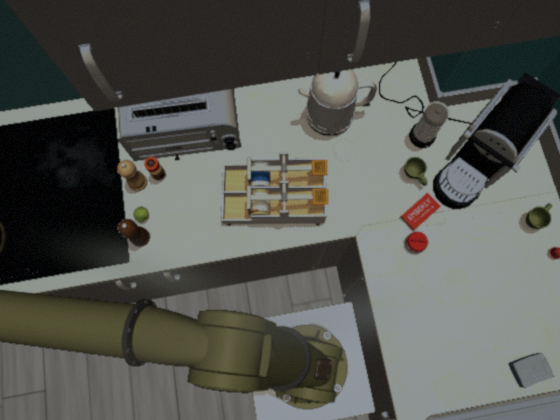

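The rack lies with its pads towards world -y. The blue can seems to be in the far lane, at (260,180) in top. I'll enlarge both views.

```bash
python3 - <<'E'
import cv2,numpy as np
a=cv2.imread("pics/side0.png")[155:260,255:340]; b=cv2.imread("pics/top0.png")[145:235,210:340]
a=cv2.resize(a,None,fx=5,fy=5,interpolation=2)[:, :]; b=cv2.resize(b,None,fx=6,fy=6,interpolation=2)
cv2.imwrite("pics/s1.png",a);cv2.imwrite("pics/t1.png",b)
E
```

```text
(no output)
```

View pics/s1.png

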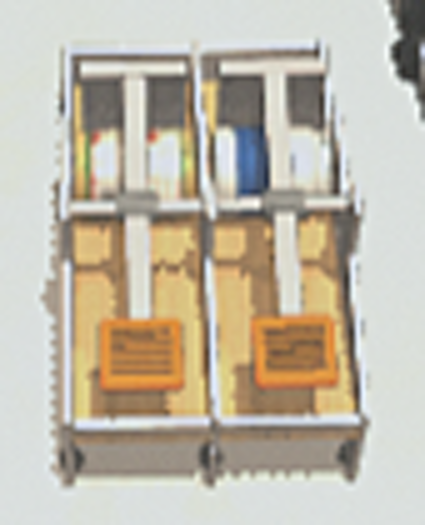

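View pics/t1.png

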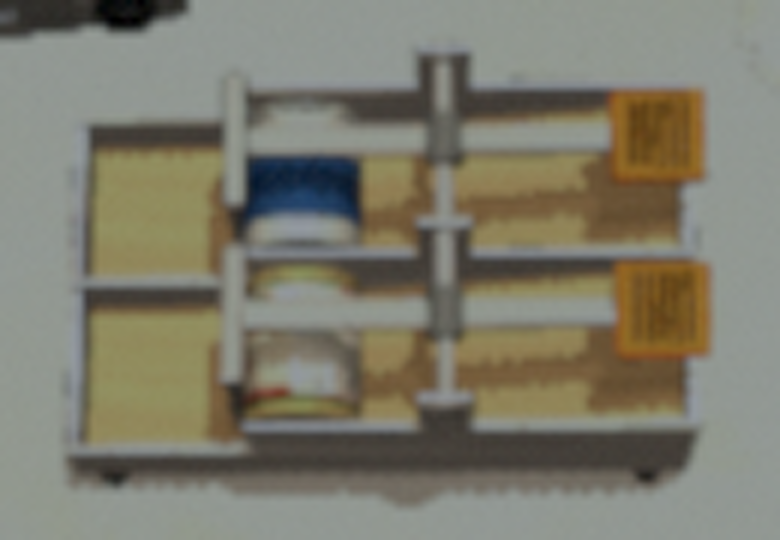

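The gold-ended tomato tin is in the lane nearer the robot (rack lane b) and the blue can is in the far lane. The near pad is at side (283.2,225.8) and top (320.5,196.5). The far pad is at side (314,225) and top (319.5,167.7).

```bash
python3 - <<'E'
from bench import ctrl
import numpy as np, cv2
M={n:ctrl.camera_model(n) for n in("side","top")}
P={n:np.array([[m['fx'],0,m['cx']],[0,m['fy'],m['cy']],[0,0,1]])@np.c_[m['R'],m['t']] for n,m in M.items()}
def tri(s,t):
    X=cv2.triangulatePoints(P['side'],P['top'],np.array(s,float),np.array(t,float)).ravel();return X[:3]/X[3]
def pl(n,uv,z):
    A=P[n]; u,v=uv
    B=np.array([A[0]-u*A[2],A[1]-v*A[2]]); return np.linalg.solve(B[:,:2],-B[:,3]-B[:,2]*z)
c=lambda x,y,f,o:((x+.5)/f-.5+o[0],(y+.5)/f-.5+o[1])
S=lambda x,y:c(x,y,5,(255,155)); T=lambda x,y:c(x,y,6,(210,145))
for nm,s,t in(("padb",S(141,354),T(663,309)),("pada",S(295,350),T(657,136))):
    print(nm,tri(s,t),pl('side',s,.138),pl('top',t,.138))
# hinge crossbar of near lane, arm crossing (z .13)
print("hinge b",pl('side',S(138,202),.137),pl('top',T(444,311),.137),"a",pl('side',S(286,200),.137),pl('top',T(444,138),.137))
from scipy.spatial.transform import Rotation as R
print(R.from_rotvec(ctrl.get_state()['tool_rot']).as_matrix())
E
```

```text
padb [ 0.43504477 -0.11609834  0.13591692] [ 0.43493803 -0.11717651] [ 0.43436975 -0.11585357]
pada [ 0.51874106 -0.1299471   0.13548677] [ 0.51886821 -0.13103003] [ 0.51746113 -0.1296755 ]
hinge b [ 0.45272701 -0.01783984] [ 0.45159181 -0.01704082] a [ 0.53705908 -0.03299849] [ 0.53454224 -0.03196727]
[[-9.39101320e-01  3.43640020e-01 -4.97080265e-04]
 [ 3.43640361e-01  9.39099808e-01 -1.68898469e-03]
 [-1.13594750e-04 -1.75694459e-03 -9.99998450e-01]]
```

{"fn": "step_arm", "kwargs": {"commands": [{"travel": [-0.034,-0.022,-0.006],"turn": [0,0,-2]},{"travel": [-0.068,-0.044,-0.012],"turn": [0,0,-4]},{"travel": [-0.102,-0.066,-0.018],"turn": [0,0,-6]},{"travel": [-0.136,-0.088,-0.024],"turn": [0,0,-8]},{"travel": [-0.17,-0.11,-0.03],"turn": [0,0,-10]}], "gripper": 0, "force": 20}}

```text
time: 0.6
position: [0.3459, 0.447, 0.2664]
tool_rot: [-0.274, -3.129, 0.001]
ft_force: [0.7, 0.4, -0.3]
grip_width: 0.631
grip_force: 0.0
```

{"fn": "step_arm", "kwargs": {"commands": [{"travel": [-0.029,-0.031,0]},{"travel": [-0.058,-0.062,0]},{"travel": [-0.087,-0.093,0]},{"travel": [-0.116,-0.124,0]},{"travel": [-0.144,-0.154,0]}]}}

```text
$.commands[0]: bad value
```

{"fn": "step_arm", "kwargs": {"commands": [{"travel": [0,-0.045,0]},{"travel": [0,-0.09,0]},{"travel": [0,-0.135,0]},{"travel": [0,-0.18,0]},{"travel": [0,-0.22,0]}]}}

```text
$.commands[0]: bad value
```

Each row needs "turn" too.

{"fn": "step_arm", "kwargs": {"commands": [{"travel": [-0.029,-0.031,0],"turn": [0,0,0]},{"travel": [-0.058,-0.062,0],"turn": [0,0,0]},{"travel": [-0.087,-0.093,0],"turn": [0,0,0]},{"travel": [-0.116,-0.124,0],"turn": [0,0,0]},{"travel": [-0.144,-0.154,0],"turn": [0,0,0]}]}}

```text
time: 1.1
position: [0.4606, 0.2699, 0.2663]
tool_rot: [-0.277, -3.129, 0.0]
ft_force: [0.6, 0.2, -0.4]
grip_width: 0.173
grip_force: 0.0
```

{"fn": "step_arm", "kwargs": {"commands": [{"travel": [0,-0.045,0],"turn": [0,0,0]},{"travel": [0,-0.09,0],"turn": [0,0,0]},{"travel": [0,-0.135,0],"turn": [0,0,0]},{"travel": [0,-0.18,0],"turn": [0,0,0]},{"travel": [0,-0.22,0],"turn": [0,0,0]}]}}

```text
time: 1.6
position: [0.4206, 0.0529, 0.2662]
tool_rot: [-0.278, -3.129, -0.0]
ft_force: [0.5, -0.4, -0.3]
grip_width: 0.007
grip_force: 0.0
```

{"fn": "step_arm", "kwargs": {"commands": [{"travel": [-0.012,-0.042,0],"turn": [0,0,0]},{"travel": [-0.024,-0.084,0.01],"turn": [0,0,0]},{"travel": [-0.036,-0.126,0.03],"turn": [0,0,0]},{"travel": [-0.043,-0.167,0.05],"turn": [0,0,0]},{"travel": [-0.043,-0.167,0.066],"turn": [0,0,0]}]}}

```text
time: 2.1
position: [0.4333, -0.1229, 0.1997]
tool_rot: [0.291, 3.128, -0.003]
ft_force: [0.3, 0.3, -0.2]
grip_width: 0.004
grip_force: 0.0
```

```bash
python3 - <<'E'
from bench import ctrl
import cv2,numpy as np
a=ctrl.get_image("side")[150:270,250:350,::-1]; b=ctrl.get_image("top")[140:240,210:350,::-1]
a=cv2.resize(a,(400,480),interpolation=2);b=cv2.resize(b,(400,286),interpolation=2)
o=np.zeros((480,800,3),np.uint8);o[:,:400]=a;o[:286,400:]=b
cv2.imwrite("pics/c2.png",o);s=ctrl.get_state();print(s['position'],s['joint_positions'],s['ft_force'])
E
```

```text
[ 0.4324956  -0.11744691  0.19840768] [-0.4550301  -0.12927097  0.62008744  1.99323284  0.07889052  1.25920633
  1.52808895] [-0.2494753   0.74754169 -0.12752363]
```

View pics/c2.png

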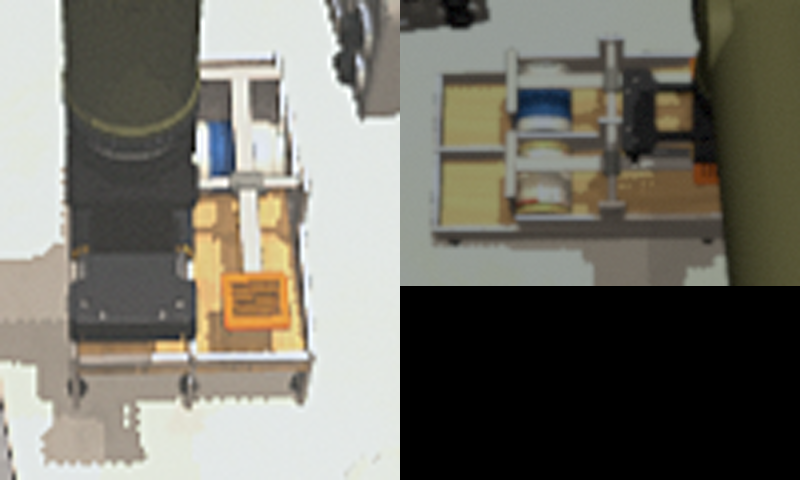

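The gripper is above the near lane's pad and the far pad stays clear, at side crop (257,300). The blue can and tin are still visible at their gates. Next I press in stages.

{"fn": "step_arm", "kwargs": {"commands": [{"travel": [0,0,0.012],"turn": [0,0,0]},{"travel": [0,0,0.024],"turn": [0,0,0]},{"travel": [0,0,0.036],"turn": [0,0,0]},{"travel": [0,0,0.046],"turn": [0,0,0]},{"travel": [0,0,0.056],"turn": [0,0,0]}]}}

```text
time: 2.7
position: [0.4343, -0.1165, 0.1438]
tool_rot: [-0.275, -3.129, 0.0]
ft_force: [-1.6, 0.6, 1.7]
grip_width: 0.006
grip_force: 1.2
```

```bash
python3 - <<'E'
from bench import ctrl
s=ctrl.get_state();print(s['position'],s['joint_positions'],s['ft_force'])
E
```

```text
[ 0.43430985 -0.11646727  0.14376832] [-0.45257212 -0.06780613  0.64086565  2.06295488  0.04485291  1.13399053
  1.56337201] [-1.5586279   0.55607309  1.6616784 ]
```

Contact is light, at about 2 N. I'll press a further 34 mm.

{"fn": "step_arm", "kwargs": {"commands": [{"travel": [0,0,0.007],"turn": [0,0,0]},{"travel": [0,0,0.014],"turn": [0,0,0]},{"travel": [0,0,0.021],"turn": [0,0,0]},{"travel": [0,0,0.028],"turn": [0,0,0]},{"travel": [0,0,0.034],"turn": [0,0,0]}]}}

```text
time: 3.2
position: [0.435, -0.1168, 0.1103]
tool_rot: [0.276, 3.128, 0.0]
ft_force: [0.3, 1.0, 2.9]
grip_width: 0.004
grip_force: 1.4
```

{"fn": "step_arm", "kwargs": {"commands": [{"travel": [0,0,0],"turn": [0,0,0]},{"travel": [0,0,0],"turn": [0,0,0]},{"travel": [0,0,0],"turn": [0,0,0]},{"travel": [0,0,0],"turn": [0,0,0]},{"travel": [0,0,0],"turn": [0,0,0]}]}}

```text
time: 3.7
position: [0.4345, -0.1172, 0.1107]
tool_rot: [0.277, 3.129, -0.001]
ft_force: [0.2, -2.3, 2.2]
grip_width: 0.008
grip_force: 1.4
```

```bash
python3 - <<'E'
from bench import ctrl
import cv2,numpy as np
a=ctrl.get_image("side")[150:270,250:350,::-1]; b=ctrl.get_image("top")[140:240,210:350,::-1]
a=cv2.resize(a,(400,480),interpolation=2);b=cv2.resize(b,(400,286),interpolation=2)
o=np.zeros((480,800,3),np.uint8);o[:,:400]=a;o[:286,400:]=b
cv2.imwrite("pics/c3.png",o);s=ctrl.get_state();print(s['position'],s['joint_positions'],s['ft_force'])
E
```

```text
[ 0.4344846  -0.11716484  0.11063207] [-0.44800103 -0.01999991  0.65339809  2.09956439  0.01449751  1.05763807
  1.59247832] [-0.78897138 -2.27916523  2.08603816]
```

View pics/c3.png

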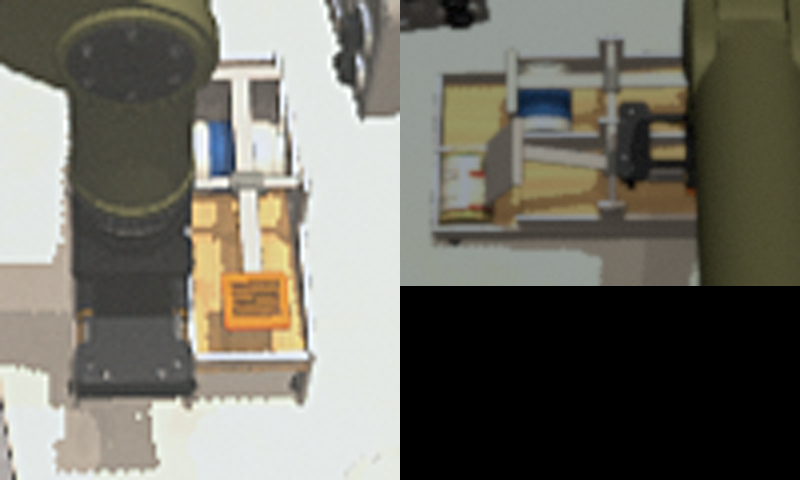

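The tin has rolled into its trough, at (465,190) in the top crop. The blue can is unmoved at (545,105). I'll hold briefly, then release gently.

{"fn": "step_arm", "kwargs": {"commands": [{"travel": [0,0,0],"turn": [0,0,0]},{"travel": [0,0,0],"turn": [0,0,0]},{"travel": [0,0,0],"turn": [0,0,0]},{"travel": [0,0,0],"turn": [0,0,0]},{"travel": [0,0,0],"turn": [0,0,0]}]}}

```text
time: 4.3
position: [0.4345, -0.1169, 0.1105]
tool_rot: [0.277, 3.129, -0.0]
ft_force: [-0.3, -4.3, 1.3]
grip_width: 0.008
grip_force: 1.5
```

{"fn": "step_arm", "kwargs": {"commands": [{"travel": [0,0,-0.007],"turn": [0,0,0]},{"travel": [0,0,-0.014],"turn": [0,0,0]},{"travel": [0,0,-0.021],"turn": [0,0,0]},{"travel": [0,0,-0.028],"turn": [0,0,0]},{"travel": [0,0,-0.035],"turn": [0,0,0]}]}}

```text
time: 4.8
position: [0.4346, -0.1164, 0.1464]
tool_rot: [0.276, 3.129, 0.001]
ft_force: [0.1, -1.8, 2.7]
grip_width: 0.008
grip_force: 1.0
```

{"fn": "step_arm", "kwargs": {"commands": [{"travel": [0,0,-0.008],"turn": [0,0,0]},{"travel": [0,0,-0.02],"turn": [0,0,0]},{"travel": [0,0,-0.04],"turn": [0,0,0]},{"travel": [0,0,-0.07],"turn": [0,0,0]},{"travel": [0,0,-0.1],"turn": [0,0,0]}]}}

```text
time: 5.3
position: [0.4341, -0.1161, 0.2469]
tool_rot: [-0.276, -3.129, -0.001]
ft_force: [0.3, -0.3, 0.4]
grip_width: 0.008
grip_force: 0.0
```

{"fn": "step_arm", "kwargs": {"commands": [{"travel": [0,0.03,0],"turn": [0,0,0]},{"travel": [0,0.065,0],"turn": [0,0,0]},{"travel": [0,0.1,0],"turn": [0,0,0]},{"travel": [0,0.14,0],"turn": [0,0,0]},{"travel": [0,0.18,0],"turn": [0,0,0]}]}}

```text
time: 5.8
position: [0.4659, 0.0625, 0.2462]
tool_rot: [0.276, 3.129, 0.002]
ft_force: [0.8, -0.3, -0.0]
grip_width: 0.009
grip_force: 0.0
```

{"fn": "step_arm", "kwargs": {"commands": [{"travel": [-0.02,0.04,0],"turn": [0,0,0]},{"travel": [-0.05,0.08,0],"turn": [0,0,0]},{"travel": [-0.05,0.12,0],"turn": [0,0,0]},{"travel": [-0.05,0.16,0],"turn": [0,0,0]},{"travel": [-0.05,0.18,0],"turn": [0,0,0]}]}}

```text
time: 6.3
position: [0.5459, 0.234, 0.2452]
tool_rot: [-0.268, -3.129, -0.002]
ft_force: [-0.8, -0.1, 0.6]
grip_width: 0.009
grip_force: 0.0
```

```bash
python3 - <<'E'
from bench import ctrl
import cv2,numpy as np
a=ctrl.get_image("side")[60:400,220:440,::-1]; b=ctrl.get_image("top")[140:240,210:350,::-1]
a=cv2.resize(a,(380,588),interpolation=2);b=cv2.resize(b,(420,300),interpolation=2)
o=np.zeros((588,800,3),np.uint8);o[:,:380]=a;o[:300,380:]=b
cv2.imwrite("pics/c4.png",o);s=ctrl.get_state();print(s['time'],s['position'],s['ft_force'])
E
```

```text
6.4 [0.54586175 0.23290001 0.24509078] [-0.72730715 -1.23431835 -0.62133702]
```

View pics/c4.png

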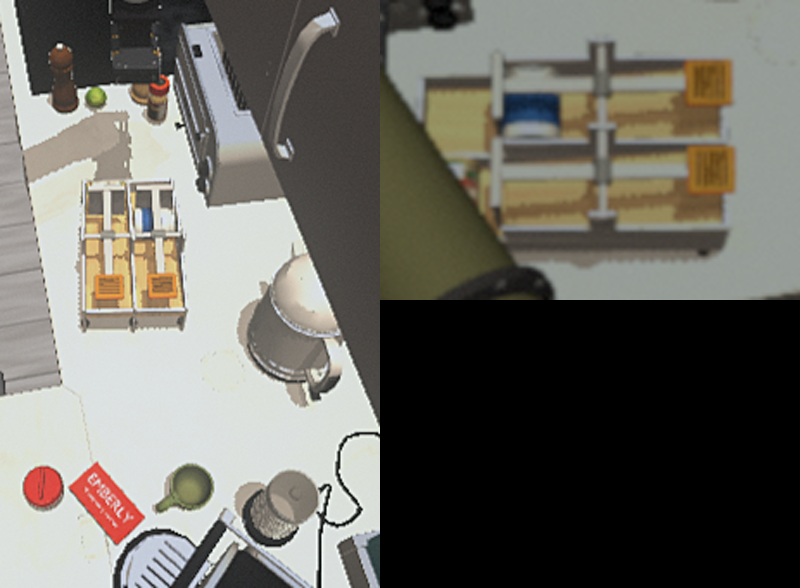

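Both pads are level again, at (710,82) and (710,168) in the top crop. Gate b is shut with the tin in its trough, the blue can is behind its gate, and nothing around the rack has moved.

```bash
python3 -c "
from bench import ctrl
print(ctrl.close_job())"
```

```text
the job is handed in; nothing more can be done
None
```

The tomato tin was in lane b; I pressed that lane's lever until the tin rolled into its trough and let the gate shut again, the last pictures show the blue can and everything else undisturbed, and the job is handed in (no verdict returned).

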